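Turn out mounted printing blocks onto a sloped tray

ROBOT

A 6-joint arm with a two-finger parallel gripper is mounted at the origin on the work surface. World frame = base frame: x ahead of the robot, y to its left, z up, the work surface at z = 0. Lengths are in mm, angles in rad, forces in N, time in s.
With the tool pointing down it reaches from about 325 to 875 mm from the base axis. Payload 4.4 kg.
Tool frame: the origin (TCP) lies on the centre line of the jaws, within the pads' length; the fingertips stand ahead of it and the grasp point (between the pads) lies 6 mm ahead of it (ctrl.tcp_to_tips is the z of the fingertips in the tool frame, in mm); z points along the fingers, y is the direction in which the jaws open and shut (so a half turn about z gives the same grasp; the last joint's range is limited). The gripper opens to 85 mm and grips with 20 to 120 N. Pads are 22 mm wide; open, the fingers measure 114 mm over their backs; the gripper's body (76 mm by 85 mm) begins 54 mm behind the grasp point. The pads swing forward as they close: fully open they stand 13 mm farther back than shut.
Start: joints at [1.042, 0.207, 1.542, -0, 1.393, -0.15], TCP at [212.648, 534.236, 256.282] pointing down, gripper open.
Joint ranges: [-2.73, 2.73], [-0.86, 2.22], [0.23, 2.46], [-1.11, 4.25], [0.08, 2.63], [-2.82, 2.82]. Speed limits (rad/s): [2.79, 2.79, 3.14, 3.14, 3.14, 3.14].

INTERFACE

Orientations are given as a 3x3 rotation matrix whose columns are the frame's x, y, z axes.
In Python, from plant import ctrl, sensors, optics gives the robot as it stands. Calls block until the motion is done:
- ctrl.move_ptp(position, orientation): joint-space move of the TCP to a pose.
- ctrl.move_l(position, rot=None, vel=150, threshold=None): straight line of the TCP; rot=None keeps the orientation; vel is the mean speed in mm/s. With threshold (N) it stops when the force on the tool has changed by that much, and returns True; else False.
- ctrl.set_joints(angles): joint-space move.
- ctrl.gripper_to(opening, force=None): finger opening in mm; force is the grip in N (None keeps the last); returns when the fingers have stopped.
- ctrl.hold(seconds).
- ctrl.solve_ik(position, orientation): joint angles nearest the present ones, or None.
- sensors.read_state(): the state.
- optics.grab_frame(name): name is "side" or "top"; returns (picture, depth): 384x512x3 uint8, red, green, blue; 384x512 float32, mm along the optical axis (not along the pixel's ray), 0 where there is no reading.
- optics.camera_params(name): a dict with "mtx" (3x3 intrinsics, pixels), "R" (3x3) and "t" (3): a world point X has camera coordinates R X + t. Camera axes: x right, y down, z forward; pixel columns grow to the right and rows downward; lengths in mm; the calibration is good to about 2 mm. A picture is of the moment at which its call begins. camera_params takes no time and is no camera call.
A pose or a line that the arm cannot do raises ctrl.MotionError and nothing moves.
- ctrl.finish_job(): hands the job in, once; it reports no verdict.
The state is a dict: "t": time; "q": joint angles; "qvel": joint speeds; "tau": joint torques, N m; "eef_pos": TCP position; "eef_rot": TCP orientation; "force": force on the tool from outside, world axes, zero at the start; "wrist_torque": the same for the moment, N m; "grip_width": finger opening in mm.
Only numpy, scipy, OpenCV 4.12 (cv2) and the standard library are available. Lean on these libraries where they do the work, as an engineer would, in place of code of your own. Each camera call takes 0.05 s, during which the arm holds its last target.

TASK

Three wooden printing blocks lie copper face down in the pockets of a rack that leans on its plywood stand, with a loose metal cover plate lying over them. Holding the cover shut against the rack, turn the two over together and set them gently, cover down, on the sloping steel tray, letting go only once the stack stands on the bar that crosses the tray; then lift the rack off so that the three blocks stay on the cover in the tray, copper faces up, and lean the empty rack back on its stand, either side up. Do not drop anything or let it slide, and leave the can, the jar and the bottle where they are.

Things in the scene. Friction and masses are not known exactly. Their poses are not given: they have to be found in the camera images.
- stand_face: Face of the fixed plywood stand, a 170 mm wide board sloping 45 deg, low end to the robot's right (-y) and a little away; place and yaw vary. Origin: middle of the corner of face and low-end ledge, 65 mm above the table. x down the slope, y across, z square out of the face (up and to the right). Face: plane z = 0, x -84 to 0, 8 mm thick. Ledge: 10 mm thick wall at x = 0 to 10, 50 mm high.
- stand_notch (a point): Middle of the closed end of the finger notch in the stand's face, 36 mm up the slope from the ledge (stand_face x = -36). The notch is 90 mm wide, cut through the face from here to its top end; the space behind is open for a finger, down to a base board 12 mm above the table.
- tray_face: Face of the fixed steel tray on legs; place and yaw vary. Slopes 45 deg with the same axes as the stand: x down the slope (to the right), y across, z square out of the face. Face: plane z = 0, x -125 to 0, 8 mm thick, 198 mm between side rims 10 mm high. Origin: middle of its low end, 65 mm above the table.
- tray_notch (a point): Middle of the closed end of the finger notch in the tray's face (tray_face x = -36): 90 mm wide, cut through from here to the top end, open behind like the stand's. A dark bar, 24 mm high, 194 mm wide, crosses the face as a stop. It is clamped (holds 90 N) with its upper side anywhere from tray_face x = -30 to 0; this is not reported: find it by sight or by touch, going down the slope.
- rack_center (a point): Centre of the wooden rack's body, 88 (x) x 150 (y) x 38 (z) mm, 0.3 kg; axes fixed to the rack. Three pockets side by side along y, each 72 x 42 mm, 32 deep, open at +z, a block in each; plain back at z = -19. Starts on the stand's face, +x end on the ledge, x down the slope, +z out of the face. Rack plus cover are 44 mm thick and can be pinched past the tab, one finger in the notch.
- rack_tab (a point): Centre of the rack's flat handle tab, 35 mm long (x), 60 wide (y), 14 thick (z), standing out of the middle of the rack's -x (upper) end: from x = -44 to -79 from the rack's centre, mid-thickness. It can be pinched alone across its thickness.
- cover_center (a point): Centre of the loose aluminium cover plate, 88 (x) x 150 (y) x 6 (z) mm, 0.2 kg, plain and flat. It starts lying on the open side of the rack, edges flush with it, held by nothing but its weight and the ledge. A firm grip (about 50 N) keeps cover, blocks and rack together when inverted; held lightly they can slip or gape.
- rack: The same rack, origin in the middle of its plain back (19 mm along -z from its centre).
- cover: The same cover, origin in the middle of its underside (3 mm along -z from its centre).
- can: Bystander: dark metal can, 76 mm across, 130 mm tall, standing; origin under its middle.
- jar: Bystander: glass cup, 72 mm across, 90 mm tall, standing; origin under its middle.
- spirit: Bystander: clear bottle, 60 mm across, 150 mm tall, standing; origin under its middle.
- block0_center (a point): Centre of printing block 0: wood, 66 x 36 x 30 mm (x, y, z), about 0.09 kg, with a copper face on its -z side (faces the rack's back at the start). All three are alike and loose in their pockets with 3 mm of room all round; not to be grasped one by one.
- block0: The same block 0, origin in the middle of its copper face.
- block1_center (a point): Centre of printing block 1: wood, 66 x 36 x 30 mm (x, y, z), about 0.09 kg, with a copper face on its -z side (faces the rack's back at the start). All three are alike and loose in their pockets with 3 mm of room all round; not to be grasped one by one.
- block1: The same block 1, origin in the middle of its copper face.
- block2_center (a point): Centre of printing block 2: wood, 66 x 36 x 30 mm (x, y, z), about 0.09 kg, with a copper face on its -z side (faces the rack's back at the start). All three are alike and loose in their pockets with 3 mm of room all round; not to be grasped one by one.
- block2: The same block 2, origin in the middle of its copper face.
There are look-alikes about, which are no part of the job. There is more than one size of the rack; the job needs the larger.

How it is judged (in metres and radians):
On the way, in this order (a step that is already met when the one before it is completed fails the run):
1. rack and cover are lifted clear of the stand together, the cover shut on the rack (z of cover_center in the frame of rack_center between 0.016 and 0.028 m and x of cover_center in the frame of rack_center between -0.012 and 0.012 m and y of cover_center in the frame of rack_center between -0.012 and 0.012 m and distance between rack_center and stand_face above 0.1 m and contact force between rack and stand below 0.1 N), for 0.1 s.
2. rack and cover are upside down, still shut (z of cover_center in the frame of rack_center between 0.016 and 0.028 m and x of cover_center in the frame of rack_center between -0.012 and 0.012 m and y of cover_center in the frame of rack_center between -0.012 and 0.012 m and angle between rack_center's own z axis and vertical above 2 rad), for 0.1 s.
3. the shut stack lies flat, cover down, on the tray (all of step 2 and z of cover_center in the frame of tray_face between -0.002 and 0.008 m and x of cover_center in the frame of tray_face between -0.09 and -0.03 m and y of cover_center in the frame of tray_face between -0.03 and 0.03 m), for 0.2 s.
4. the rack is lifted at least 80 mm off the cover, the blocks staying on it in the tray (distance between rack_center and cover_center above 0.08 m and z of cover_center in the frame of tray_face between -0.002 and 0.008 m and x of cover_center in the frame of tray_face between -0.09 and -0.03 m and y of cover_center in the frame of tray_face between -0.03 and 0.03 m and z of block0_center in the frame of tray_face between 0.015 and 0.027 m and x of block0_center in the frame of tray_face between -0.09 and -0.02 m and y of block0_center in the frame of tray_face between -0.09 and 0.09 m and angle between each of block0_center, block1_center, block2_center's own z axis and vertical above 2 rad and z of block1_center in the frame of tray_face between 0.015 and 0.027 m and x of block1_center in the frame of tray_face between -0.09 and -0.02 m and y of block1_center in the frame of tray_face between -0.09 and 0.09 m and z of block2_center in the frame of tray_face between 0.015 and 0.027 m and x of block2_center in the frame of tray_face between -0.09 and -0.02 m and y of block2_center in the frame of tray_face between -0.09 and 0.09 m), for 0.2 s.
At the end, for the whole second after the job is handed in: Cover flat on the tray face (within 5 mm; 30 mm sideways); the three blocks on it, copper up, centres 21 mm (within 6) above the face; empty rack flat on the stand face (within 9 mm, about 20 mm down the slope, 30 mm across); all at rest (z of cover_center in the frame of tray_face between -0.002 and 0.008 m and x of cover_center in the frame of tray_face between -0.09 and -0.03 m and y of cover_center in the frame of tray_face between -0.03 and 0.03 m and z of block0_center in the frame of tray_face between 0.015 and 0.027 m and x of block0_center in the frame of tray_face between -0.09 and -0.02 m and y of block0_center in the frame of tray_face between -0.09 and 0.09 m and angle between each of block0_center, block1_center, block2_center's own z axis and vertical above 2 rad and z of block1_center in the frame of tray_face between 0.015 and 0.027 m and x of block1_center in the frame of tray_face between -0.09 and -0.02 m and y of block1_center in the frame of tray_face between -0.09 and 0.09 m and z of block2_center in the frame of tray_face between 0.015 and 0.027 m and x of block2_center in the frame of tray_face between -0.09 and -0.02 m and y of block2_center in the frame of tray_face between -0.09 and 0.09 m and z of rack_center in the frame of stand_face between 0.01 and 0.028 m and x of rack_center in the frame of stand_face between -0.065 and -0.03 m and y of rack_center in the frame of stand_face between -0.03 and 0.03 m and linear speed of each of rack, cover, block0, block1, block2 below 0.02 m/s); the robot touches nothing.
It fails at once if the rack or the cover falls or slides freely (over 0.12 m/s while not held) ((contact force between the fingers and rack below 0.2 N and contact force between the fingers and cover below 0.2 N and linear speed of rack above 0.12 m/s) or (contact force between the fingers and rack below 0.2 N and contact force between the fingers and cover below 0.2 N and linear speed of cover above 0.12 m/s)).
It fails at once if the stack is pressed hard on the tray (over 80 N) (contact force between tray_face and cover above 80 N or contact force between tray_face and rack above 80 N).
It fails at once if a block is spilt (height (world z) of any of block0_center, block1_center, block2_center below 0.06 m).
It fails at once if a bystander is moved more than 20 mm or tipped (distance of any of can, jar, spirit from where it was at the start of the episode above 0.02 m or angle between any of can, jar, spirit's own z axis and vertical above 0.5 rad).
It also fails if it takes over 64 s, if anything falls off the work surface, if the arm or the gripper's body presses on something with over 40 N, if the wrist force passes 120 N, or if a joint passes its speed limit or range.

## Working session

There is one attempt and no reset: what is moved stays moved. The work goes in short steps, each a Python script; the robot and the scene stay as the last script left them, time stands still between calls to the robot, and variables do not carry over. Pictures are saved under pics/ and viewed, and the job is handed in when it is done.

```bash
ls -la; mkdir -p pics; cat > h.py <<'E'
import numpy as np, cv2
from plant import ctrl, sensors, optics
def save(name,img): cv2.imwrite('pics/'+name,cv2.cvtColor(img,cv2.COLOR_RGB2BGR))
def cloud(name,d):
    p=optics.camera_params(name);K=np.array(p['mtx']);R=np.array(p['R']);t=np.array(p['t']).ravel()
    v,u=np.mgrid[:d.shape[0],:d.shape[1]]
    c=np.stack([(u-K[0,2])/K[0,0]*d,(v-K[1,2])/K[1,1]*d,d],-1)
    return (c-t)@R
E
python3 - <<'E'
from h import *
for n in ['side','top']:
    im,d=optics.grab_frame(n); save(n+'0.png',im); np.savez(n+'0.npz',im=im,d=d)
    p=optics.camera_params(n); print(n,p, (d>0).mean())
print(sensors.read_state()['t'],ctrl.tcp_to_tips)
E
```

```text
total 12
drwxr-xr-x  3 agent agent 4096 Dec  6 15:32 .
drwxr-xr-x 23 root  root  4096 Dec  6 15:32 ..
drwxr-xr-x  2 agent agent 4096 Dec  6 15:32 pics
side {'mtx': array([[424.87199539,   0.        , 250.89913217],
       [  0.        , 424.87199539, 187.67915307],
       [  0.        ,   0.        ,   1.        ]]), 'R': array([[ 0.87179306, -0.48979083,  0.00904441],
       [-0.25431719, -0.46829211, -0.84618276],
       [ 0.41868798,  0.73539611, -0.53281604]]), 't': array([-486.96034268,  180.83613821, 1096.46129152])} 0.9951934814453125
top {'mtx': array([[468.04845419,   0.        , 255.94463141],
       [  0.        , 468.04845419, 184.49226276],
       [  0.        ,   0.        ,   1.        ]]), 'R': array([[ 5.26180682e-02, -9.98614659e-01,  3.19202782e-04],
       [-9.78230795e-01, -5.16082696e-02, -2.01000242e-01],
       [ 2.00738262e-01,  1.02639905e-02, -9.79591140e-01]]), 't': array([-140.15796338,  517.39526922, 1329.24592938])} 0.9962717692057291
0.1 25.0
```

View pics/side0.png

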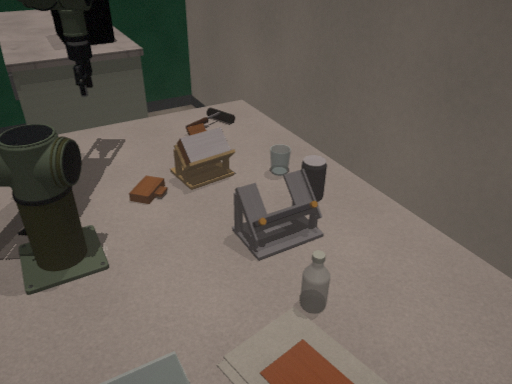

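View pics/top0.png

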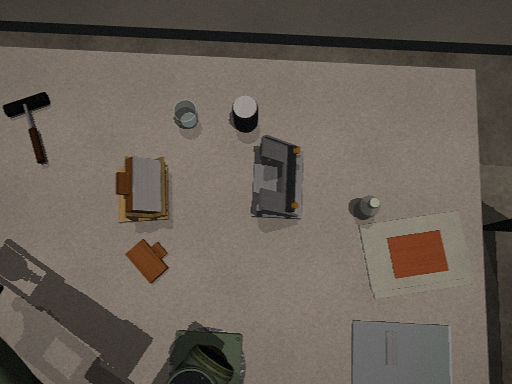

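```bash
python3 - <<'E'
from h import *
a=np.load('side0.npz')['im'];b=np.load('top0.npz')['im']
save('c1.png',np.hstack([cv2.resize(b[140:240,100:190],None,fx=4,fy=4,interpolation=cv2.INTER_CUBIC),cv2.resize(b[130:230,235:325],None,fx=4,fy=4,interpolation=cv2.INTER_CUBIC)]))
save('c2.png',np.hstack([cv2.resize(a[110:210,120:220],None,fx=3.9,fy=3.9,interpolation=cv2.INTER_CUBIC),cv2.resize(a[160:260,225:325],None,fx=3.9,fy=3.9,interpolation=cv2.INTER_CUBIC)]))
E
```

```text
(no output)
```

View pics/c1.png

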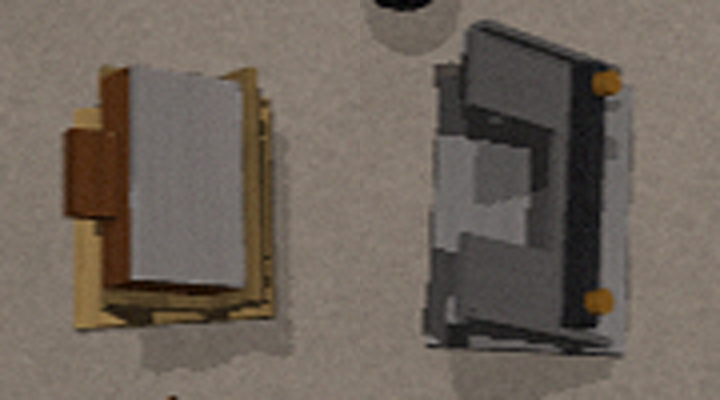

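View pics/c2.png

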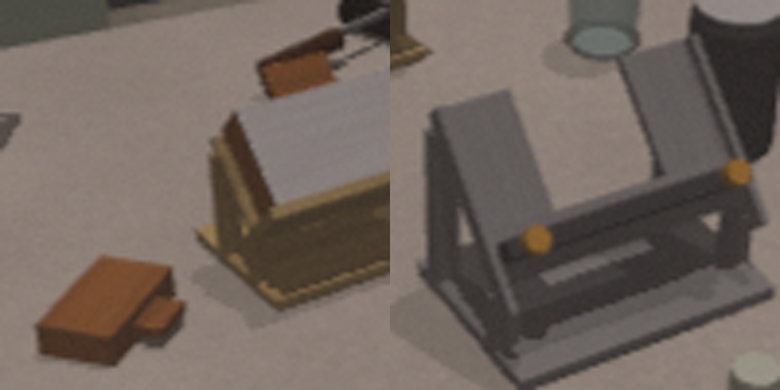

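```bash
cat >> h.py <<'E'
def plane_fit(P,tol=2.0,it=300):
    rng=np.random.default_rng(0);best=None
    for _ in range(it):
        a,b,c=P[rng.choice(len(P),3,replace=False)]
        n=np.cross(b-a,c-a);l=np.linalg.norm(n)
        if l<1e-6: continue
        n/=l;m=abs((P-a)@n)<tol
        if best is None or m.sum()>best.sum(): best=m
    Q=P[best];c=Q.mean(0);n=np.linalg.svd(Q-c,full_matrices=False)[2][2]
    if n[2]<0:n=-n
    return c,n,best
E
cat > meas.py <<'E'
from h import *
boxes={'top':{'cover':(158,135,208,162),'tray':(136,252,215,290)},'side':{'cover':(128,182,160,232),'tray':(172,238,240,318)}}
for cam in ['top','side']:
    z=np.load(cam+'0.npz');im=z['im'].astype(int);d=z['d'];X=cloud(cam,d)
    for k,(r0,c0,r1,c1) in boxes[cam].items():
        I=im[r0:r1,c0:c1];sat=I.max(-1)-I.min(-1);br=I.mean(-1);Q=X[r0:r1,c0:c1]
        m=(d[r0:r1,c0:c1]>0)
        if k=='cover': m&=(sat<20)&(br>105)
        else: m&=(sat<15)&(br<110)&(Q[...,2]>60)
        P=Q[m];c,n,b=plane_fit(P)
        In=P[b];print(cam,k,len(P),b.sum(),'n',n.round(3),'tilt',np.degrees(np.arccos(n[2])).round(1),'c',c.round(1),'yaw',np.degrees(np.arctan2(n[0],-n[1])).round(1),'rms',np.sqrt((((In-c)@n)**2).mean()).round(2))
        # rect in plane
        xs=np.array([n[0],n[1],0]);xs/=np.linalg.norm(xs);xs=xs*n[2]-np.array([0,0,1])*np.hypot(n[0],n[1]); ys=np.cross(n,xs)
        uv=np.c_[(In-c)@xs,(In-c)@ys].astype(np.float32)
        rr=cv2.minAreaRect(uv);print('  rect',np.round(rr[0],1),np.round(rr[1],1),round(rr[2],1),'center',(c+xs*rr[0][0]+ys*rr[0][1]).round(1),'xs',xs.round(3),'ys',ys.round(3))
        print('  pct x',np.percentile(uv[:,0],[1,99]).round(1),'y',np.percentile(uv[:,1],[1,99]).round(1))
E
python3 meas.py
```

```text
top cover 1136 723 n [ 0.079 -0.703  0.707] tilt 45.0 c [495.  189.7 125.9] yaw 6.4 rms 1.11
  rect [0.3 3.1] [ 81.2 141.4] 0.7 center [498.1 189.9 125.7] xs [ 0.079 -0.702 -0.707] ys [ 0.994  0.112 -0.   ]
  pct x [-39.2  39.9] y [-65.4  71.8]
top tray 1620 788 n [ 0.002 -0.706  0.708] tilt 44.9 c [ 542.  -165.7  115.3] yaw 0.2 rms 1.06
  rect [ 3.4 -2.8] [121.4 207.7] 0.4 center [ 539.2 -168.1  112.9] xs [ 0.002 -0.708 -0.706] ys [1.    0.003 0.   ]
  pct x [-55.8  47.4] y [-103.    97.9]
side cover 1059 586 n [ 0.078 -0.701  0.709] tilt 44.8 c [494.2 190.9 127.8] yaw 6.4 rms 1.11
  rect [-0.3  1.8] [148.5  85.4] 89.5 center [496.  191.3 128. ] xs [ 0.079 -0.705 -0.705] ys [ 0.994  0.111 -0.   ]
  pct x [-41.2  41.7] y [-70.9  73.7]
side tray 2475 1114 n [ 0.004 -0.716  0.698] tilt 45.7 c [ 538.3 -173.   108.2] yaw 0.3 rms 1.05
  rect [2.  0.8] [207.2 128.7] 89.9 center [ 539.1 -174.4  106.7] xs [ 0.004 -0.698 -0.716] ys [1.    0.006 0.   ]
  pct x [-61.   61.4] y [-101.6  102.4]
```

```bash
cat >> h.py <<'E'
def frame(yaw,O):
    h=np.array([np.sin(yaw),-np.cos(yaw),0]);s=np.sqrt(.5)
    x=h*s-np.array([0,0,s]);z=h*s+np.array([0,0,s]);y=np.cross(z,x)
    return np.c_[x,y,z],np.array(O,float)
RS,_=frame(np.radians(6.4),[0,0,0])
CT=np.array([497.0,190.5,127.2])           # middle of cover's upper surface
OS=CT-RS@np.array([-44,0,44])
RT,OT=frame(np.radians(0.3),[539.,-216.,65.])
E
python3 - <<'E'
from h import *
print('OS',OS.round(1),RS.round(3).tolist(),RT.round(3).tolist())
for cam,(r0,c0,r1,c1) in {'top':(130,240,225,315),'side':(160,225,260,330)}.items():
    z=np.load(cam+'0.npz');d=z['d'];im=z['im'].astype(int);X=cloud(cam,d)
    # bar
    L=(X[r0:r1,c0:c1]-OT)@RT; I=im[r0:r1,c0:c1]
    sel=(abs(L[...,1])<85)&(L[...,2]>19)&(L[...,2]<29)&(L[...,0]>-60)&(L[...,0]<25)
    print(cam,'z~24 n',sel.sum(),'x pct',np.percentile(L[sel][:,0],[1,5,25,50,75,95,99]).round(1),'zmed',np.median(L[sel][:,2]).round(1))
    sel=(abs(L[...,1])<85)&(L[...,2]>5)&(L[...,2]<19)&(L[...,0]>-60)&(L[...,0]<25)
    print('   sides n',sel.sum(),np.percentile(L[sel][:,0],[5,25,50,75,95]).round(1))
    # tray grid y extents
    fl=(abs(L[...,2])<3)&(L[...,0]<-40)&(L[...,0]>-120)
    print('   face y',np.percentile(L[fl][:,1],[0,1,99,100]).round(1),'x',L[fl][:,0].min().round(1), 'zmed',np.median(L[fl][:,2]).round(2))
    fl=(abs(L[...,2]-10)<2.5)&(L[...,0]<-40)&(L[...,0]>-120)&(abs(L[...,1])>85)
    print('   rims',L[fl][L[fl][:,1]<0][:,1].mean().round(1),L[fl][L[fl][:,1]>0][:,1].mean().round(1))
    # stand wood face width
    L=(X-OS)@RS
    fl=(abs(L[...,2]-0)<2.5)&(L[...,0]<0)&(L[...,0]>-86)&(abs(L[...,1])<95)
    print('   stand face y',np.percentile(L[fl][:,1],[0,2,98,100]).round(1) if fl.sum() else None)
    fl=(abs(L[...,2]-50)<2.5)&(L[...,0]>-3)&(L[...,0]<14)&(abs(L[...,1])<100)
    print('   ledge top x',np.percentile(L[fl][:,0],[5,50,95]).round(1),'y',np.percentile(L[fl][:,1],[1,99]).round(1),fl.sum())
    fl=(abs(L[...,2]-19)<8)&(L[...,0]<-95)&(L[...,0]>-130)&(abs(L[...,1])<40)
    print('   tab y',np.percentile(L[fl][:,1],[1,99]).round(1) if fl.sum() else None, np.percentile(L[fl][:,0],[2,98]).round(1) if fl.sum() else None)
    for nm,(a,b) in {'can':(112,245),'jar':(115,185),'spirit':(207,368)}.items():
        if cam=='top': print(nm,X[a-3:a+3,b-3:b+3].reshape(-1,3).mean(0).round(0))
s=sensors.read_state();print(s['q'],s['eef_rot'])
# IK check
def toolR(R,s): return np.c_[np.cross(R[:,2]*s,R[:,0]),R[:,2]*s,R[:,0]]
for s_ in (1,-1):
  for nm,R,O,p in [('stand',RS,OS,(-73-6,0,22)),('standpre',RS,OS,(-150,0,22)),('standup',RS,OS,(-150,0,150)),('tray',RT,OT,(-10-73-6,0,22)),('trayup',RT,OT,(-100,0,150))]:
    q=ctrl.solve_ik(O+R@np.array(p,float),toolR(R,s_)); print(s_,nm,None if q is None else np.round(q,2))
E
```

```text
OS [497.  190.5  65. ] [[0.079, 0.994, 0.079], [-0.703, 0.111, -0.703], [-0.707, 0.0, 0.707]] [[0.004, 1.0, 0.004], [-0.707, 0.005, -0.707], [-0.707, 0.0, 0.707]]
top z~24 n 238 x pct [-30.6 -29.4 -26.6 -23.6 -18.5 -13.2 -11.4] zmed 23.4
   sides n 212 [-30.1 -28.2 -26.8 -25.3 -23.6]
   face y [-103.4 -102.8  100.5  103. ] x -119.9 zmed -0.06
   rims -100.4 103.1
   stand face y [-88.4 -87.6  80.2  82.6]
   ledge top x [-1.9  2.9  8.3] y [-85.5  77.9] 135
   tab y [-32.7  26.9] [-125.6  -95.6]
can [720. -69. 131.]
jar [746. 124.   7.]
spirit [ 464. -426.  122.]
side z~24 n 262 x pct [-25.3 -25.  -21.9 -18.4 -14.5 -11.9 -11.5] zmed 24.6
   sides n 23 [-25.9 -11.9 -11.6 -11.4  -8. ]
   face y [-103.1 -102.4  102.3  104.1] x -120.0 zmed 0.31
   rims -99.8 104.4
   stand face y [-87.2 -86.9 -74.4 -72.9]
   ledge top x [ 0.6  5.  10.1] y [-85.7  80.8] 104
   tab y [-32.3  28.8] [-122.   -95.7]
[ 1.04149395e+00  2.07335252e-01  1.54280906e+00  1.21153416e-05
  1.39349507e+00 -1.50509064e-01] [[-9.29110583e-01  3.69800534e-01 -1.04374865e-03]
 [ 3.69801869e-01  9.29108970e-01 -1.76062798e-03]
 [ 3.18675065e-04 -2.02179829e-03 -9.99997905e-01]]
1 stand [ 0.61  0.56  1.51 -0.67  1.52  2.27]
1 standpre [ 0.68  0.55  1.41 -0.64  1.65  2.24]
1 standup [ 0.55  0.35  1.5  -0.7   1.67  2.08]
1 tray [-0.09  0.38  1.78 -0.91  1.1   1.96]
1 trayup [-0.24  0.24  1.72 -0.86  1.12  1.69]
-1 stand [ 0.61  0.56  1.51 -0.67  1.52 -0.88]
-1 standpre [ 0.68  0.55  1.41 -0.64  1.65 -0.9 ]
-1 standup [ 0.55  0.35  1.5  -0.7   1.67 -1.06]
-1 tray [-0.09  0.38  1.78 -0.91  1.1  -1.18]
-1 trayup [-0.24  0.24  1.72 -0.86  1.12 -1.45]
```

```bash
cat >> h.py <<'E'
CT=CT-2.5*RS[:,1]; OS=CT-RS@np.array([-44,0,44]); OT=OT+1.7*RT[:,1]
def toolR(R,s): return np.c_[np.cross(R[:,2]*s,R[:,0]),R[:,2]*s,R[:,0]]
def S(x,y,z): return OS+RS@np.array([x,y,z],float)
def T(x,y,z): return OT+RT@np.array([x,y,z],float)
def st(msg=''):
    s=sensors.read_state();print(msg,'t',round(s['t'],2),'p',np.round(s['eef_pos'],1),'F',np.round(s['force'],1),'M',np.round(s['wrist_torque'],2),'w',round(s['grip_width'],1),'q6',round(s['q'][5],2));return s
def snap(n):
    out=[]
    for cam in ['side','top']:
        im,d=optics.grab_frame(cam);np.savez(f'{n}_{cam}.npz',im=im,d=d)
        c=im[90:270,120:360] if cam=='side' else im[90:270,80:320]
        out.append(cv2.resize(c,None,fx=1.65,fy=1.65,interpolation=cv2.INTER_CUBIC))
    save(n+'.png',np.hstack(out))
E
python3 - <<'E'
from h import *
A=toolR(RS,1)
ctrl.move_ptp(S(-175,0,22.5),A); st('pre')
r=ctrl.move_l(S(-82,0,22.5),vel=80,threshold=12); st(f'in {r}')
snap('g1')
E
```

```text
pre t 2.15 p [482.4 297.7 204.8] F [-0.3 -0.1  0.4] M [ 0.34  0.07 -0.01] w 85.7 q6 2.24
in False t 3.47 p [490.2 232.6 139.4] F [ 0.9 -0.1 -0.1] M [0.32 0.05 0.  ] w 85.4 q6 2.27
```

View pics/g1.png

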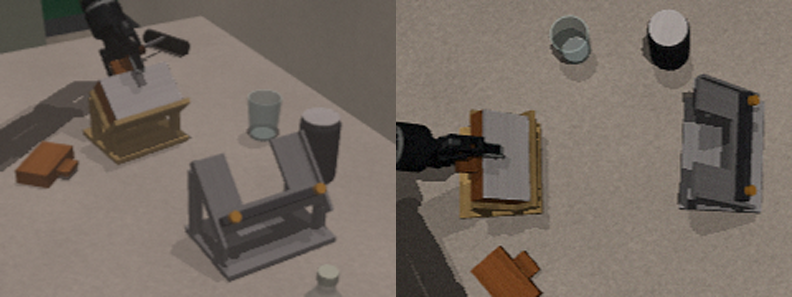

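```bash
python3 - <<'E'
from h import *
ctrl.gripper_to(30,force=70); s=st('grip')
p=np.array(s['eef_pos'])
ctrl.move_l(p+[0,0,15],vel=30); st('up15')
ctrl.move_l(p+[0,0,130],vel=120); ctrl.hold(0.15); st('up')
snap('g2')
E
```

```text
grip t 4.03 p [489.9 232.6 139. ] F [-0.6  2.3  0.5] M [ 0.46  0.18 -0.04] w 43.0 q6 2.27
up15 t 4.69 p [489.7 232.5 153.8] F [-0.4  0.1 -7.8] M [ 1.34  0.17 -0.03] w 43.0 q6 2.25
up t 5.95 p [489.4 232.3 267.7] F [ 0.9  0.1 -7.5] M [1.39 0.17 0.02] w 42.9 q6 2.13
```

View pics/g2.png

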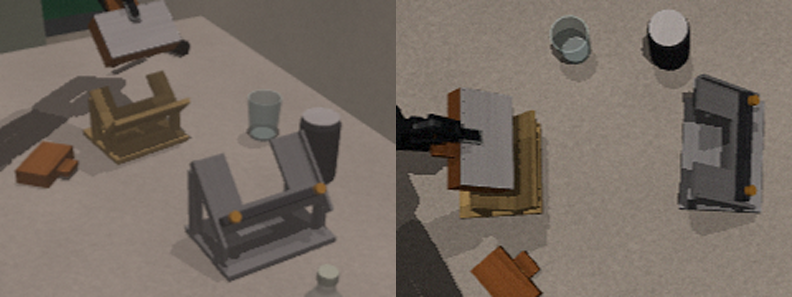

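```bash
python3 - <<'E'
from h import *
from scipy.spatial.transform import Rotation as Ro
A=toolR(RS,1); H=A@Ro.from_euler('z',-90,degrees=True).as_matrix(); B=toolR(RT,-1)
p0=np.array(sensors.read_state()['eef_pos'])
p1=p0+[10,-60,40]; p2=p1+[10,-80,0]; p3=T(-118,0,70)
for p,R in((p1,H),(p2,B),(p3,B)): print(np.round(ctrl.solve_ik(p,R),2))
ctrl.move_l(p1,H,vel=50); st('half')
ctrl.move_l(p2,B,vel=50); st('flip'); ctrl.hold(.1)
ctrl.move_l(p3,B,vel=130); st('over'); ctrl.hold(.1); st()
snap('g3')
E
```

```text
[ 0.53  0.3   1.49 -0.71  1.69  0.45]
[ 0.38  0.27  1.54 -0.72  1.66 -1.14]
[-0.12  0.3   1.75 -0.87  1.16 -1.29]
half t 7.77 p [499.5 172.5 308.1] F [-0.2 -0.6 -6.9] M [ 1.32  0.11 -0.01] w 43.2 q6 0.45
flip t 9.53 p [509.6  92.5 308.2] F [-0.4  0.2 -7.9] M [ 1.36 -0.05 -0.02] w 42.7 q6 -1.14
over t 12.06 p [ 540.8 -181.6  198.2] F [-0.1  0.3 -6.9] M [ 1.32 -0.02 -0.  ] w 42.9 q6 -1.29
 t 12.16 p [ 540.7 -181.7  198.1] F [ 0.1  0.3 -7.5] M [ 1.3  -0.03 -0.01] w 43.1 q6 -1.29
```

View pics/g3.png

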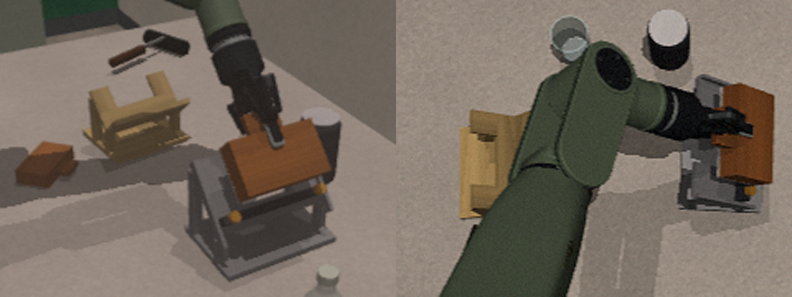

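```bash
python3 - <<'E'
from h import *
z=np.load('g3_side.npz');im=z['im'].astype(int);X=cloud('side',z['d'])
L=(X-OT)@RT
m=(im[...,0]-im[...,2]>25)&(L[...,2]>80)&(L[...,2]<105)&(abs(L[...,1])<95)&(L[...,0]>-125)&(L[...,0]<0)
P=L[m];c,n,b=plane_fit(P);print(len(P),b.sum(),c.round(1),n.round(3));Q=P[b]
print(cv2.minAreaRect(Q[:,:2].astype(np.float32)),np.percentile(Q[:,0],[1,99]),np.percentile(Q[:,1],[1,99]))
E
```

```text
1829 1351 [-78.5  -3.6  91.7] [0.007 0.    1.   ]
((-79.83891296386719, -0.1942291259765625), (152.62249755859375, 88.291259765625), 89.93248748779297) [-122.91244921  -36.46132422] [-74.2025132   73.87344657]
```

```bash
python3 - <<'E'
from h import *
def tp():
    s=sensors.read_state();print('  tray tcp',((np.array(s['eef_pos'])-OT)@RT).round(1),'F tray',(np.array(s['force'])@RT).round(1),round(s['t'],2));return (np.array(s['eef_pos'])-OT)@RT
ctrl.move_l(T(-118,0,32),vel=80)
r=ctrl.move_l(T(-118,0,18),vel=15,threshold=5);print(r);a=tp()
ctrl.move_l(T(a[0],0,a[2]+1.5),vel=20);tp()
r=ctrl.move_l(T(-95,0,a[2]+1.5),vel=15,threshold=5);print(r);c=tp()
snap('g4')
E
```

```text
True
  tray tcp [-1.177e+02 -1.000e-01  2.260e+01] F tray [0.7 0.3 4.3] 13.57
  tray tcp [-117.    -0.7   23.2] F tray [ 4.8  1.  -2.9] 14.01
True
  tray tcp [-108.1   -0.5   23.1] F tray [-4.4 -0.9 -0.7] 14.79
```

View pics/g4.png

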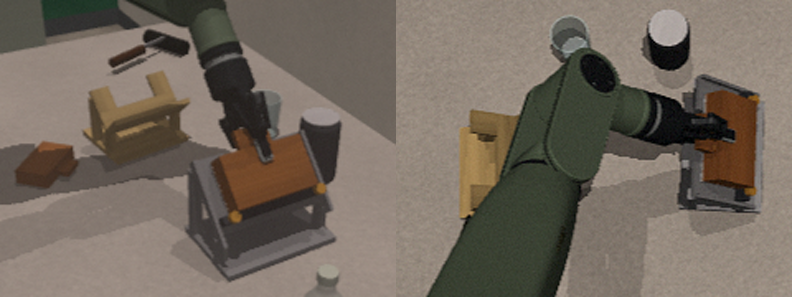

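```bash
cat >> h.py <<'E'
def tp():
    s=sensors.read_state();print('  tray tcp',((np.array(s['eef_pos'])-OT)@RT).round(1),'F tray',(np.array(s['force'])@RT).round(1),round(s['t'],2),'w',round(s['grip_width'],1));return (np.array(s['eef_pos'])-OT)@RT
E
python3 - <<'E'
from h import *
c=tp()
r=ctrl.move_l(T(-107.6,-.5,17),vel=12,threshold=8);print(r);a=tp()
ctrl.hold(.3);tp()
z=None
im,d=optics.grab_frame('side');X=cloud('side',d);im=im.astype(int);L=(X-OT)@RT
m=(im[...,0]-im[...,2]>25)&(L[...,2]>30)&(L[...,2]<60)&(abs(L[...,1])<95)&(L[...,0]>-125)&(L[...,0]<0)
P=L[m];c,n,b=plane_fit(P);Q=P[b];print(c.round(1),n.round(3),np.percentile(Q[:,0],[1,99]).round(1),np.percentile(Q[:,1],[1,99]).round(1))
E
```

```text
tray tcp [-108.1   -0.5   23.1] F tray [-6.7  0.2  1.4] 14.89 w 42.8
True
  tray tcp [-108.2   -0.6   22.7] F tray [-2.6 -1.7  3.1] 15.16 w 42.6
  tray tcp [-108.2   -0.6   22.7] F tray [-2.9 -1.3  4.4] 15.46 w 42.9
[-68.4  -5.1  44.7] [ 0.002 -0.002  1.   ] [-112.6  -26.2] [-75.4  73.2]
```

```bash
python3 - <<'E'
from h import *
ctrl.gripper_to(46,force=30);tp()
ctrl.gripper_to(80,force=30);ctrl.hold(.2);tp()
im,d=optics.grab_frame('side');X=cloud('side',d);im=im.astype(int);L=(X-OT)@RT
m=(im[...,0]-im[...,2]>25)&(L[...,2]>30)&(L[...,2]<60)&(abs(L[...,1])<95)&(L[...,0]>-125)&(L[...,0]<0)
P=L[m];c,n,b=plane_fit(P);Q=P[b];print(c.round(1),n.round(3),np.percentile(Q[:,0],[1,99]).round(1),np.percentile(Q[:,1],[1,99]).round(1))
# back out upslope
print(ctrl.solve_ik(T(-160,0,25),toolR(RT,-1)))
r=ctrl.move_l(T(-165,-.6,25),vel=80,threshold=10);print(r);tp()
snap('g5')
E
```

```text
tray tcp [-107.7   -1.1   21.6] F tray [-2.3  1.5  4.1] 15.72 w 46.0
  tray tcp [-107.4   -1.6   20.7] F tray [-0.3  0.5  0.5] 16.36 w 80.2
[-67.9  -4.8  44.2] [-0.004 -0.001  1.   ] [-112.6  -26.2] [-75.3  73.5]
[-0.00179528  0.31125455  1.73975039 -0.84707567  1.23336166 -1.22227638]
False
  tray tcp [-164.8   -0.9   24.8] F tray [ 1.  -0.7  0.4] 17.28 w 79.9
```

View pics/g5.png

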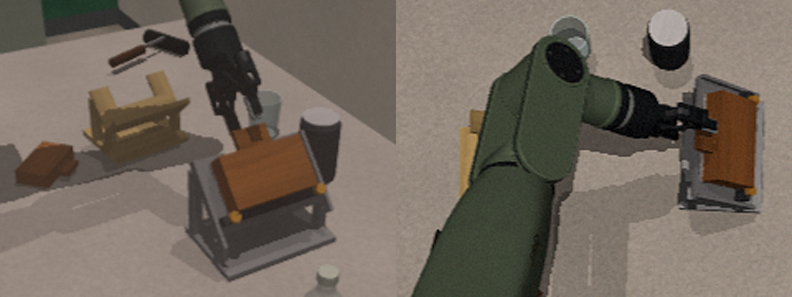

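```bash
python3 - <<'E'
from h import *
for n,cam in (('g1','top'),('g2','top'),('g1','side'),('g2','side')):
    z=np.load(f'{n}_{cam}.npz');im=z['im'].astype(int);X=cloud(cam,z['d'])
    off=np.array([490.2,232.6,139.4]) if n=='g1' else np.array([489.4,232.3,267.7])
    A=toolR(RS,1);L=(X-off)@A
    m=(im.max(-1)<90)&(abs(L[...,0])<14)&(L[...,1]>24)&(L[...,1]<62)&(L[...,2]>-20)&(L[...,2]<60)
    print(n,cam,m.sum(),np.percentile(L[m][:,2],[90,98,100]).round(1),L[m][:,1].min())
E
```

```text
g1 top 80 [ 6.9  9.9 26.9] 25.204667272929427
g2 top 110 [13.9 20.3 21. ] 24.05133770909434
g1 side 76 [10.6 17.5 29.9] 24.333039076630758
g2 side 101 [18.  22.5 23.8] 24.05923313173723
```

```bash
python3 - <<'E'
from h import *
r=ctrl.move_l(T(-143,-.6,25),vel=50,threshold=8);print(r);tp()
ctrl.gripper_to(10,force=60);a=tp()
ctrl.move_l(T(a[0],a[1],a[2]+12),vel=20);tp()
ctrl.move_l(T(a[0],a[1],a[2]+22),vel=20);tp()
snap('g6')
E
```

```text
False
  tray tcp [-142.6   -0.8   25. ] F tray [-0.2  0.1 -0.7] 17.98 w 79.6
  tray tcp [-143.4   -0.4   25.7] F tray [-1.2 -1.   2.6] 18.59 w 12.9
  tray tcp [-143.2   -0.8   34.5] F tray [-3.6  0.2 -6.2] 19.38 w 13.0
  tray tcp [-143.1   -1.    44.6] F tray [-2.1  0.2 -5.6] 20.02 w 12.8
```

View pics/g6.png

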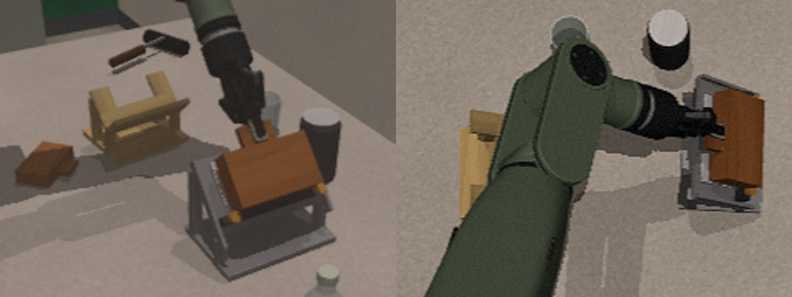

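```bash
cat >> h.py <<'E'
def rackpl(X,im,R,O,zlo,zhi):
    im=im.astype(int);L=(X-O)@R
    m=(im[...,0]-im[...,2]>25)&(L[...,2]>zlo)&(L[...,2]<zhi)&(abs(L[...,1])<95)&(L[...,0]>-125)&(L[...,0]<20)
    P=L[m];c,n,b=plane_fit(P);Q=P[b];print('rack pl',len(Q),c.round(1),n.round(3),'x',np.percentile(Q[:,0],[1,99]).round(1),'y',np.percentile(Q[:,1],[1,99]).round(1))
E
python3 - <<'E'
from h import *
z=np.load('g6_side.npz');rackpl(cloud('side',z['d']),z['im'],RT,OT,50,80)
ctrl.move_l(T(-143.5,-.6,52),vel=20);tp()
im,d=optics.grab_frame('side');rackpl(cloud('side',d),im,RT,OT,50,90)
E
```

```text
rack pl 1320 [-68.6  -3.4  62.2] [0.018 0.    1.   ] x [-111.9  -25.7] y [-75.3  72.5]
  tray tcp [-142.6   -1.4   51.3] F tray [ 3.9 -1.1 -2.5] 20.49 w 13.3
rack pl 1325 [-68.7  -5.6  70. ] [-0.004 -0.004  1.   ] x [-112.   -25.3] y [-76.7  71.1]
```

```bash
python3 - <<'E'
from h import *
ctrl.move_l(T(-132.5,-.6,51),vel=15);tp()
ctrl.move_l(T(-132.5,-.6,62),vel=25);tp()
ctrl.move_l(T(-132.5,-.6,140),vel=100);tp()
ctrl.move_l(np.array(sensors.read_state()['eef_pos'])+[0,70,40],vel=120);ctrl.hold(.2);tp()
snap('g7')
E
```

```text
tray tcp [-132.6   -0.5   51.1] F tray [ 1.8  0.2 -2.3] 21.43 w 13.3
  tray tcp [-132.5   -0.6   62.1] F tray [ 1.7 -0.8 -1.8] 22.02 w 13.1
  tray tcp [-132.2   -1.   139.2] F tray [ 1.7 -0.1 -2.1] 22.95 w 13.2
  tray tcp [-209.1   -1.1  118. ] F tray [ 3.2 -0.2 -1.8] 23.98 w 13.5
```

View pics/g7.png

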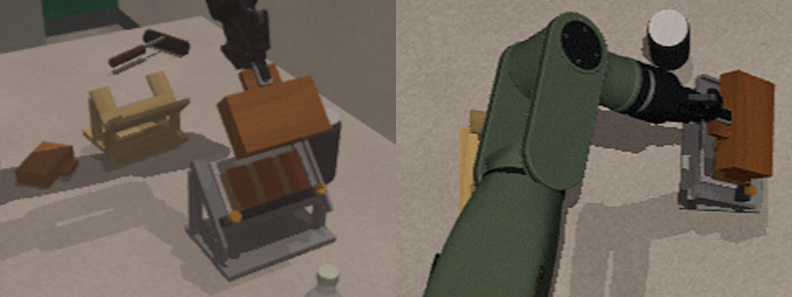

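```bash
python3 - <<'E'
from h import *
z=np.load('g7_side.npz');im=z['im'].astype(int);X=cloud('side',z['d']);L=(X-OT)@RT
m=(L[...,2]>30)&(L[...,2]<44)&(abs(L[...,1])<95)&(L[...,0]>-125)&(L[...,0]<-20)
P=L[m];print(m.sum(),np.percentile(P[:,2],[2,50,98]).round(1),'x',np.percentile(P[:,0],[1,99]).round(1),'y',np.percentile(P[:,1],[1,99]).round(1))
p=np.array(sensors.read_state()['eef_pos']); B=toolR(RS,-1)
ctrl.move_l(p+[0,80,30],vel=140)
ctrl.move_l(S(-130,0,95),B,vel=140);st()
def sp():
    s=sensors.read_state();print('  st tcp',((np.array(s['eef_pos'])-OS)@RS).round(1),'F',(np.array(s['force'])@RS).round(1),round(s['t'],2),'w',round(s['grip_width'],1))
ctrl.hold(.1);sp();snap('g8')
for cam in('side','top'):
    z=np.load(f'g8_{cam}.npz');rackpl(cloud(cam,z['d']),z['im'],RS,OS,100,130)
E
```

```text
1055 [30.8 36.4 39.9] x [-90.9 -21.7] y [-78.5  75.5]
 t 27.18 p [492.  214.3 224.4] F [ 0.4 -0.2 -4.4] M [0.83 0.08 0.05] w 13.1 q6 -0.98
  st tcp [-1.299e+02  1.000e-01  9.540e+01] F [ 2.4 -0.7 -2.5] 27.28 w 13.0
rack pl 744 [-55.2  -3.  114. ] [-0.004  0.     1.   ] x [-99.5 -12.7] y [-74.6  74.9]
rack pl 1034 [-58.8  -1.1 113.6] [0.006 0.003 1.   ] x [-102.2  -13.1] y [-74.   73.3]
```

View pics/g8.png

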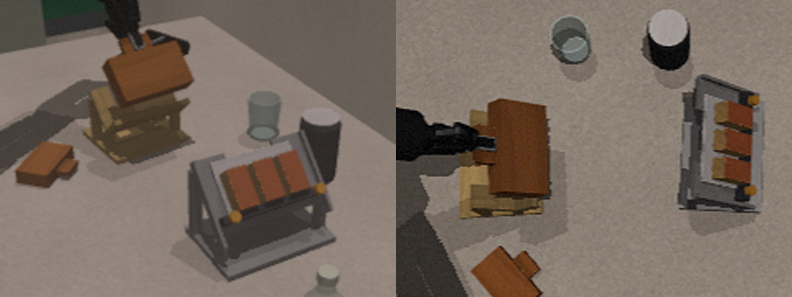

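```bash
cat >> h.py <<'E'
def sp():
    s=sensors.read_state();L=(np.array(s['eef_pos'])-OS)@RS;print('  st tcp',L.round(1),'F',(np.array(s['force'])@RS).round(1),round(s['t'],2),'w',round(s['grip_width'],1));return L
E
python3 - <<'E'
from h import *
ctrl.move_l(S(-132,0,35),vel=80);sp()
r=ctrl.move_l(S(-132,0,15),vel=15,threshold=5);print(r);a=sp()
ctrl.move_l(S(-132,0,a[2]+1.5),vel=20)
r=ctrl.move_l(S(-108,0,a[2]+1.5),vel=15,threshold=5);print(r);b=sp()
r=ctrl.move_l(S(b[0],0,a[2]-5),vel=12,threshold=6);print(r);sp()
snap('g9')
for cam in('side','top'):
    z=np.load(f'g9_{cam}.npz');rackpl(cloud(cam,z['d']),z['im'],RS,OS,28,55)
E
```

```text
st tcp [-132.1    0.2   35.2] F [ 2.1 -0.  -1.3] 28.28 w 12.8
True
  st tcp [-131.5   -0.2   18.6] F [-0.6  1.2  2.3] 29.35 w 13.2
True
  st tcp [-117.8    0.4   19.8] F [-4.5  1.3  1.6] 30.65 w 13.1
True
  st tcp [-117.8    0.3   18.7] F [-2.7  0.9  1.7] 30.95 w 13.3
rack pl 619 [-43.3  -2.6  38.2] [-0.023  0.004  1.   ] x [-87.4  10.1] y [-75.4  74.5]
rack pl 942 [-46.1  -2.   37.5] [-0.011  0.009  1.   ] x [-90.    0.5] y [-74.3  73.7]
```

View pics/g9.png

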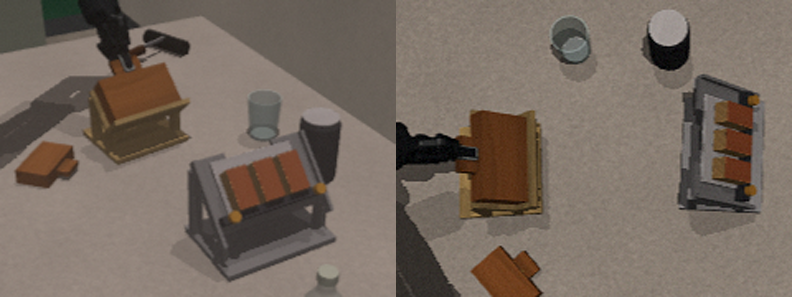

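Rack sits flat on the face against the ledge; release and back out.

```bash
python3 - <<'E'
from h import *
ctrl.gripper_to(17,force=30);sp()
ctrl.gripper_to(60,force=30);ctrl.hold(.1);L=sp()
r=ctrl.move_l(S(-185,0,21),vel=100,threshold=10);print(r);sp()
ctrl.move_l(S(-215,0,60),vel=120);sp()
snap('g10')
for cam in('side','top'):
    z=np.load(f'g10_{cam}.npz');X=cloud(cam,z['d']);rackpl(X,z['im'],RS,OS,28,55)
    im=z['im'].astype(int);L=(X-OT)@RT
    m=(L[...,2]>26)&(L[...,2]<44)&(abs(L[...,1])<95)&(L[...,0]>-105)&(L[...,0]<-22)&(im[...,0]-im[...,2]>30)
    P=L[m];print('blocks',len(P),np.median(P[:,2]),np.percentile(P[:,0],[2,98]).round(1),np.percentile(P[:,1],[2,98]).round(1))
    m=(im.max(-1)-im.min(-1)<25)&(im.mean(-1)>85)&(abs(L[...,2]-6)<5)&(abs(L[...,1])<78)&(L[...,0]>-125)&(L[...,0]<-92)
    P=L[m];print('cover',len(P),np.median(P[:,2]),np.percentile(P[:,0],[2,98]).round(1),np.percentile(P[:,1],[2,98]).round(1))
E
```

```text
st tcp [-117.1   -0.3   17.9] F [ 0.3  0.  -0.3] 31.27 w 17.2
  st tcp [-117.8    0.2   18.3] F [-0.  -0.1  0.6] 31.85 w 60.1
False
  st tcp [-184.5   -0.3   20.8] F [-0.  -0.2 -0.4] 32.67 w 60.0
  st tcp [-215.8    0.3   60.6] F [ 0.3 -1.3 -0.2] 33.23 w 60.1
rack pl 605 [-42.6  -4.6  37.5] [-0.006  0.009  1.   ] x [-87.3  10.2] y [-75.1  74.5]
blocks 1075 36.32753364307626 [-89.7 -25.6] [-69.2  61.8]
cover 366 6.31208579977592 [-121.6  -94.9] [-74.2  72.6]
rack pl 937 [-44.9  -2.   37.1] [-0.007  0.     1.   ] x [-90.1   0.7] y [-74.8  73.2]
blocks 750 35.85942916990102 [-94.4 -25.4] [-79.1  74.6]
cover 326 5.898660945214264 [-117.2  -92.3] [-72.6  70.2]
```

View pics/g10.png

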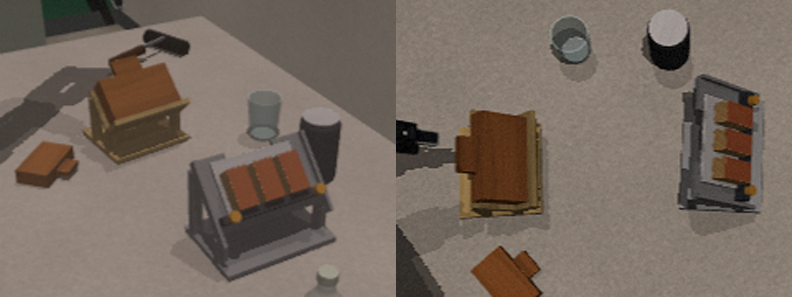

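```bash
python3 - <<'E'
from h import *
ctrl.hold(.3); st(); ctrl.finish_job()
E
```

```text
t 33.63 p [482.1 299.1 258.9] F [0.1 0.9 0.6] M [0.35 0.02 0.03] w 60.1 q6 -0.96
the job is handed in; nothing more can be done
```

The job is handed in at 33.6 s. I pinched rack and cover together at 70 N and turned them half over. I set the stack cover down on the tray against the bar, which I found by sight and then by touch at about x = -26 mm. I then lifted the rack off by its tab and leaned it back on the stand, open side down.

**Last checks (depth from both cameras):**
- **Cover:** flat on the tray, with its top surface about 6 mm above the face.
- **Blocks:** all three on the cover with copper faces up, tops at about 36 mm, standing by the bar. Their measured extent, x about -90 to -25 and y about -75 to +70 mm, is within limits.
- **Rack:** flat on the stand face, its upper side at about 37 mm, low end on the ledge, tilt under 1°.
- **Bystanders and gripper:** the can and jar stood where they were in the last close view, and the bottle showed only at its edge, with no measured check of any of the three. The gripper was clear.

**What disagreed:**
- The two cameras differed by 2–5 mm on edge positions, for example the cover's upper end at x -117 in one and -122 mm in the other.
- While lifting the rack off I felt a few newtons of rubbing against the bar. It went away once the rack's rim cleared the bar.

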